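# Screw the top tier of a cake stand down snug

## Robot

A 6-joint arm with a two-finger parallel gripper is mounted at the origin on a cart in front of the work surface, level with it; the furniture and walls round the work are solid. World frame = base frame: x ahead of the robot, y to its left, z up, the work surface at z = 0. Lengths are in mm, angles in rad, forces in N, time in s.
With the tool pointing down it reaches from about 275 to 750 mm from the base axis. Payload 10.2 kg.
Tool frame: the origin (TCP) lies at the very end of the fingers, on their centre line; the grasp point (between the pads) lies 19 mm behind it; z points along the fingers, y is the line along which they close (so a half turn about z gives the same grasp; the last joint's range is limited). The gripper opens to 85 mm and grips with 20 to 120 N. Pads are 22 mm wide; open, the fingers measure 114 mm over their backs; the gripper's body (76 mm by 85 mm) begins 54 mm behind the grasp point. The pads swing forward as they close: fully open they stand 13 mm farther back than shut.
Start: joints at [-0.223, 0.313, 1.498, -0, 1.331, -0.223], TCP at [525.006, -0.013, 231.294] pointing down, gripper open.
Joint ranges: [-2.94, 2.94], [-0.97, 2.17], [0.19, 2.56], [-1.23, 4.37], [0.02, 3.11], [-2.88, 2.88]. Speed limits (rad/s): [2.39, 2.39, 3.01, 3.14, 3.14, 3.14].

## Interface

Orientations are given as a unit quaternion [w, x, y, z].
In Python, from rig import ctrl, optics gives the robot as it stands. The module is installed in compiled form; this text tells all that it offers.
- The arm moves only by the shell command python3 -m handwheel 'ROWS' [FORCE]. ROWS is JSON, a list that holds one entry, the list of rows, each a list of 5 numbers: the gripper command: -1 is fully open, 1 is shut, values between are in proportion, then the shift along the world's x, y, z in units of 50 mm (1.0 is 50 mm), then the turn about the world's z in units of 8 degrees (1.0 is 8 degrees). In form: [[[gripper, tx, ty, tz, twist], ...]]. A call has 1 to 10 rows; each row shifts and turns the commanded pose from where the row before left it; what a row does not reach is not made up. A row lasts 1/10 s, in which the tool goes at most 50 mm and 8.59 degrees, less where a joint would pass 70% of its speed; a pose out of reach is approached as far as the arm can. A call is refused whole if a number of a shift passes 1 or a number of a turn 1, either way. A call with a gripper value outside its range is refused whole. The fingers move at their own pace and stop on an object; FORCE is the grip in N (left out, the last holds). Time passes only in rows, so rows that do not move let the fingers close. It gives the time, the measured TCP pose, the force, the opening and the grip force at its end, in the units of the state.
- ctrl.sense(): the state, without advancing time (a new reading comes with each control period).
- optics.capture(name): name is "scene" or "side" or "wrist"; returns a dict with "img" (400x640x3 uint8, blue, green, red), "K" (3x3 intrinsics, pixels), "R" (3x3) and "t" (3): a world point X has camera coordinates R X + t. Camera axes: x right, y down, z forward; pixel columns grow to the right and rows downward; lengths in mm; the calibration is good to about 2 mm. A picture is of the moment at which its call begins. There is no depth.
- ctrl.finish_job(): hands the job in; it is judged then, once.
The state is a dict: "time_s": time; "joints": joint angles; "dq": joint speeds; "tau": joint torques, N m; "eef_pos": TCP position; "ee_rot": TCP orientation; "force": force on the tool from outside, world axes, zero at the start; "wrist_torque": the same for the moment, N m; "grip_width": opening from 0.0 (shut) to 1.0 (fully open); "grip_force": force on a finger pad.
Only numpy, scipy, OpenCV 4.12 (cv2) and the standard library are available. Lean on these libraries where they do the work, as an engineer would, in place of code of your own. Each camera call takes 0.05 s, during which the arm holds its last target. There are 200 camera calls.

## Task

Finish assembling the two-tier cake stand: slip the broad dark steel washer over the threaded stud so that it lies flat on the blue top tier, then start the brass ring on the stud and screw it down clockwise, somewhere between half a turn and one turn, until you feel the resistance rise and it is snug on the washer and stays snug when you let go. Only snug: do not force the thread, and do not overtighten, which cracks the glazed tier; leave the tier and the other things on the counter where they are.

Things in the scene. Friction and masses are not known exactly. Their poses are not given: they have to be found in the camera images.
- stand: two-tier cake stand, fixed and upright: white round lower dish (216 mm across, 27 mm high) on a dark rubber mat, silver turned column, on its shoulder a black rubber cushion (62 mm across, top at z = 100 mm, gives 1 mm for every 20 N) that carries the top tier, and above it an upright silver threaded stud. Origin: centre of its underside on the counter, z up along the stud
- stud_top (a point): tip of the stud, on its axis, 160 mm above the counter. The topmost 10 mm taper from 17 to 8 mm across; below the taper the stud is a plain 17 mm pilot down to the thread
- thread_top (a point): on the stud's axis at the upper end of its thread, z = 128 mm. Below it a coarse right-hand two-start thread runs down into the tier, 17 mm across the core and 25 mm across the crests, sinking 18 mm a full turn (clockwise from above goes down), with about 1 mm of play up and down
- seat (a point): on the stud's axis in the plane of the tier's upper face, where the washer's underside goes, z = 107 mm. The top of the laid washer, on which the ring bears, is 6 mm higher
- tier: the blue glazed top tier: a shallow round dish 180 mm across with a 30 mm centre hole, 7 mm thick, flat on top out to 62 mm from its centre, the rim rising to 20 mm above its underside; loose, already lying over the stud on the cushion, 0.35 kg. Origin: centre of its underside, z up
- washer: broad flat dark steel washer, 58 mm outside, 32 mm hole, 6 mm thick, 0.09 kg, lying loose on the counter beside the stand. Origin: centre of its underside, z up
- ring: brass threaded ring, standing upright on the counter beside the stand, 0.18 kg, 34 mm high: flange 54 mm across and 6 mm high at the bottom, above it a knurled barrel 38 mm across. Origin: centre of its underside, z up, along the bore
- ring_grip (a point): on the ring's axis 25 mm above its underside, the height to grip its barrel. Once it touches the washer, the thread's play is taken up in about 0.3 rad; then the clamping force grows by about 10 N in 0.3 rad and 20 N in 0.5 rad. The turning moment, almost nil before, then rises by about 0.01 N m for each newton of clamping. Let go, it stays where it is
- ring_thread (a point): on the ring's axis 5 mm above its underside, amid the four inner lugs that are its thread. Bore 29 mm, narrowing above 22 mm to 19.6 mm, which slides on the pilot. Set over the stud at any yaw, the lugs rest on the thread with the underside 5 to 15 mm above the washer's top; turned clockwise it sinks 2.9 mm a radian, 0.3 to 0.9 turn until it touches
- green_cup: glazed green cup, 115 mm across and 107 mm high, loose bystander; origin at the centre of its underside
- figure_bird2: unglazed white bird figurine, 52 x 120 x 76 mm, loose bystander; origin at its underside
- lidded_jar: unglazed white round jar with a lid, 104 mm across and 109 mm high, loose bystander; origin at the centre of its underside
- small_cup: unglazed white small cup, 60 mm across and 51 mm high, loose bystander; origin at the centre of its underside
- stilt: three-armed kiln stilt, 48 x 43 x 21 mm, loose bystander; origin at its underside
- brush: flat paint brush, 180 mm long, lying on the counter, loose bystander; origin at the middle of its underside

How it is judged (in metres and radians):
On the way, in this order (a step that is already met when the one before it is completed fails the run):
1. the washer lies flat on the top tier round the stud (horizontal distance between washer and stand below 0.005 m and z of washer in the frame of stand between 0.104 and 0.109 m and angle between washer's own z axis and vertical below 0.1 rad), for 0.2 s.
2. the ring has been started upright on the thread and run down to within 4.5 mm of the washer (horizontal distance between ring and stand below 0.003 m and z of ring in the frame of stand below 0.1175 m and angle between ring's own z axis and vertical below 0.08 rad), for 0.1 s.
3. the ring clamps the washer with more than 5 N (contact force between ring and washer above 5 N and horizontal distance between ring and stand below 0.003 m), for 0.2 s.
At the end, for the whole second after the job is handed in: Ring upright (0.06 rad), at rest, on the stud's axis (3 mm), its underside 107 to 113.5 mm above the stand's; let go, it still clamps the washer with over 3 N. Washer flat on the tier within 5 mm of the axis; tier level on its cushion within 5 mm of the axis (horizontal distance between ring and stand below 0.003 m and z of ring in the frame of stand between 0.107 and 0.1135 m and angle between ring's own z axis and vertical below 0.06 rad and contact force between ring and washer above 3 N and horizontal distance between each of washer, tier and stand below 0.005 m and z of washer in the frame of stand below 0.109 m and z of tier in the frame of stand below 0.102 m and angle between tier's own z axis and vertical below 0.05 rad and linear speed of ring below 0.01 m/s); the robot touches nothing.
It fails at once if the ring is overtightened: more than 25 N on the washer (contact force between ring and washer above 25 N).
It fails at once if the thread is forced: more than 60 N between ring and stand (contact force between ring and stand above 60 N).
It fails at once if the top tier is tipped or lifted off its cushion (angle between tier's own z axis and vertical above 0.15 rad or z of tier in the frame of stand above 0.115 m).
It fails at once if a bystander is moved by more than 25 mm (distance of any of green_cup, figure_bird2, lidded_jar, small_cup, stilt, brush from where it was at the start of the episode above 0.025 m).
It also fails if it takes over 72 s, if anything falls off the work surface, if the arm or the gripper's body presses on something with over 40 N, if the wrist force passes 120 N, or if a joint passes its speed limit or range.

## Working session

There is one attempt and no reset: what is moved stays moved. The work goes in short steps, Python scripts to look and compute and a shell command to move; the robot and the scene stay as the last step left them, time stands still between calls to the robot, and variables do not carry over. Pictures are saved under pics/ and viewed, at most 10 in all, crops included, and the job is handed in when it is done.

```bash
mkdir -p pics
python3 - <<'E'
from rig import ctrl,optics
import cv2,numpy as np
for n in ["scene","side","wrist"]:
    c=optics.capture(n); cv2.imwrite(f"pics/{n}0.png",c["img"]); np.savez(f"pics/{n}0.npz",**c)
    print(n,(-c["R"].T@c["t"]).round(),c["K"][0,0],c["R"][2].round(2))
print(ctrl.sense())
E
```

```text
scene [-357. -750. 1491.] 512.7670096418021 [ 0.49  0.4  -0.78]
side [-21. 856. 871.] 361.5301323030172 [ 0.42 -0.69 -0.58]
wrist [525.  81. 373.] 315.9285218095073 [-0.   -0.31 -0.95]
{'time_s': 0.15, 'joints': array([-2.23409366e-01,  3.13327693e-01,  1.49822084e+00,  5.25214314e-06,
        1.33099659e+00, -2.23370745e-01]), 'dq': array([ 6.38953388e-05, -1.75484973e-03, -3.46671720e-03,  1.42200252e-03,
        6.82818428e-04, -1.51385597e-03]), 'tau': array([ 1.79854873e-03, -4.12368500e+01, -2.59796566e+01, -1.57318855e-04,
        3.17765021e-03, -3.62555340e-05]), 'eef_pos': array([5.24822467e+02, 2.45885936e-02, 2.30879066e+02]), 'ee_rot': array([-4.04340633e-04,  7.07120798e-01,  7.07092604e-01, -2.51619448e-04]), 'force': array([-0.25976638,  0.42640073, -0.25172434]), 'wrist_torque': array([-0.00250266,  0.0178271 ,  0.0022848 ]), 'grip_force': 0.0, 'grip_width': 1.0011363348504245}
```

View pics/scene0.png

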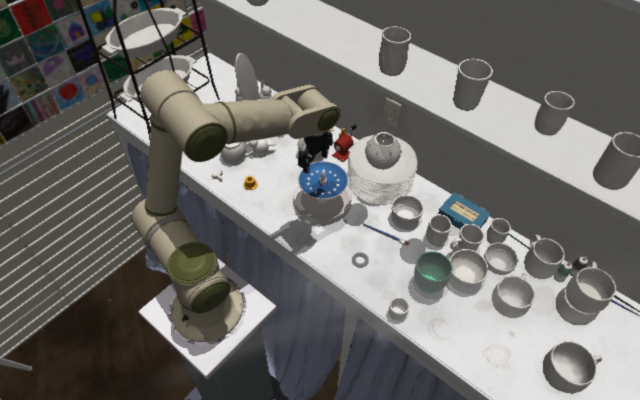

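View pics/side0.png

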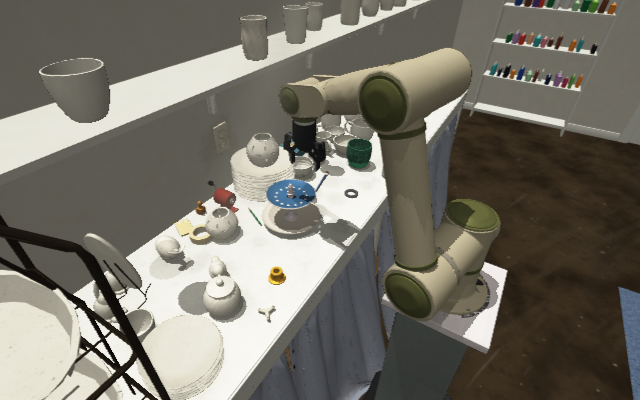

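The scene view shows the brass ring at (250,183), the washer at (360,260) and the blue tier at about (323,180). In the side view they are at (277,275), (351,193) and (291,195).

```bash
cat > h.py <<'E'
import numpy as np,cv2
def ray(c,u,v):
    d=c["R"].T@np.linalg.inv(c["K"])@np.array([u,v,1.]); return -c["R"].T@c["t"],d
def onz(c,u,v,z):
    o,d=ray(c,u,v); return o+d*(z-o[2])/d[2]
def plane_pts(c,cnt,z):
    return np.array([onz(c,*p,z)[:2] for p in cnt.reshape(-1,2)])
def circ(P):  # min enclosing circle centre, diameter
    (x,y),r=cv2.minEnclosingCircle(P.astype(np.float32)); return round(x,1),round(y,1),round(2*r,1)
def fit(P):
    A=np.c_[2*P,np.ones(len(P))]; s=np.linalg.lstsq(A,(P**2).sum(1),rcond=None)[0]
    return s[:2].round(1),(2*np.sqrt(s[2]+s[:2]@s[:2])).round(1)
def blob(m,near):
    cs=cv2.findContours(m.astype(np.uint8),cv2.RETR_EXTERNAL,cv2.CHAIN_APPROX_NONE)[0]
    cs=[k for k in cs if cv2.contourArea(k)>15]
    return min(cs,key=lambda k:np.hypot(*(k.reshape(-1,2).mean(0)-near)))
E
python3 - <<'E'
from h import *
for n,r,w,t in (("scene",(250,183),(360,260),(323,180)),("side",(277,275),(351,193),(291,195))):
    c=np.load(f"pics/{n}0.npz"); im=c["img"]; h=cv2.cvtColor(im,cv2.COLOR_BGR2HSV)
    R=blob((h[...,0]>10)&(h[...,0]<35)&(h[...,1]>120),r)
    W=blob(h[...,2]<150,w)
    T=blob((h[...,0]>95)&(h[...,0]<125)&(h[...,1]>110),t)
    print(n,"ring",cv2.boundingRect(R),"flange z6",circ(plane_pts(c,R,6)), "cen z15",onz(c,*R.reshape(-1,2).mean(0),15).round(1))
    print("washer",cv2.boundingRect(W),circ(plane_pts(c,W,4)),fit(plane_pts(c,W,4)))
    H=cv2.convexHull(T); P=plane_pts(c,H,120)
    print("tier",cv2.boundingRect(T),circ(P),fit(P))
E
```

```text
scene ring (244, 176, 13, 14) flange z6 (458.0, 267.2, 68.5) cen z15 [451.  260.3  15. ]
washer (352, 253, 16, 15) (457.1, -260.3, 58.6) (array([ 457.5, -260.5]), np.float64(54.6))
tier (299, 162, 48, 36) (575.6, 6.1, 168.3) (array([575.5,   5.9]), np.float64(166.7))
side ring (269, 267, 16, 18) flange z6 (459.9, 264.4, 69.6) cen z15 [451.2 270.2  15. ]
washer (345, 189, 13, 9) (457.4, -254.1, 62.0) (array([ 458.6, -253.8]), np.float64(55.9))
tier (267, 180, 48, 28) (575.5, 8.4, 167.6) (array([575.5,   8.8]), np.float64(166.5))
```

View pics/wrist0.png

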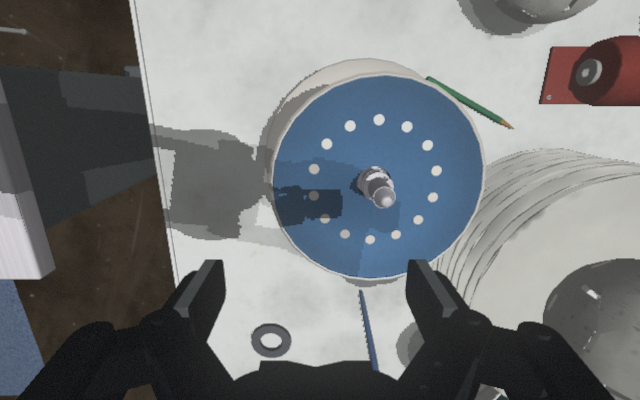

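The wrist view shows the stud tip at (382,198) in the blue tier and the washer at (271,340). All the fits agree with the given sizes: stand ≈ (576,7), washer ≈ (457,-257), ring ≈ (452,265). I'll go above the washer first.

```bash
python3 -m handwheel '[[[-1,-0.15,-0.57,0,0],[-1,-0.15,-0.57,0,0],[-1,-0.15,-0.57,0,0],[-1,-0.15,-0.57,0,0],[-1,-0.15,-0.57,0,0],[-1,-0.15,-0.57,0,0],[-1,-0.15,-0.57,0,0],[-1,-0.15,-0.57,0,0],[-1,-0.15,-0.57,0,0],[-1,0,0,0,0]]]' 40
python3 -m handwheel '[[[-1,0,0,-0.5,0],[-1,0,0,-0.5,0],[-1,0,0,-0.5,0],[-1,0,0,-0.5,0],[-1,0,0,0,0],[-1,0,0,0,0]]]'
cat > look.py <<'E'
import sys
from rig import ctrl,optics
from h import *
n,name=sys.argv[1:3]
c=optics.capture(n); cv2.imwrite(f"pics/{name}.png",c["img"]); np.savez(f"pics/{name}.npz",**c)
s=ctrl.sense(); print(s["time_s"],s["eef_pos"].round(1),s["ee_rot"].round(4),s["joints"].round(2),s["force"].round(1))
E
python3 look.py wrist w1
```

```text
time_s: 1.15
eef_pos: [456.6, -259.1, 230.8]
ee_rot: [-0.0, 0.708, 0.706, -0.0]
force: [-0.2, 0.3, -0.8]
grip_width: 1.002
grip_force: 0.0
time_s: 1.75
eef_pos: [457.8, -256.2, 131.9]
ee_rot: [-0.0, 0.707, 0.707, 0.0]
force: [0.1, -0.3, 0.2]
grip_width: 0.999
grip_force: 0.0
1.8 [ 458.1 -256.5  132.6] [8.000e-04 7.070e-01 7.072e-01 1.000e-04] [-0.73  0.41  1.63  0.    1.1  -0.73] [-0.3  1.1  0.5]
```

View pics/w1.png

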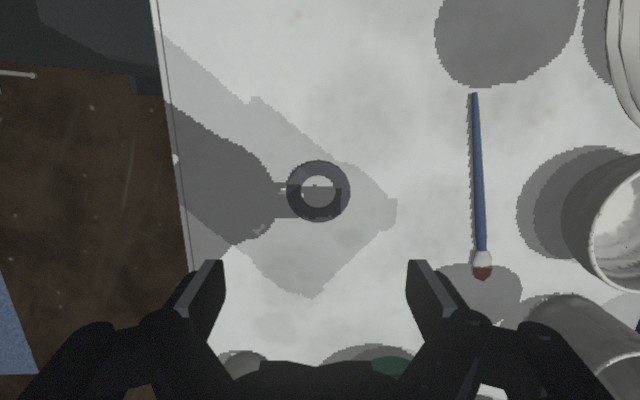

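The washer is right under the gripper at about (318,191). Next I cast its contour onto the counter.

Run:
```python
from h import *
c=np.load("pics/w1.npz"); g=cv2.cvtColor(c["img"],cv2.COLOR_BGR2GRAY)
g5=cv2.medianBlur(g,3)
print(g[191,285:355:3], g[155:230:4,318])
for th in (85,95,105,115):
    m=(g5<th); m[:, :280]=0; m[:,356:]=0; m[:150]=0; m[230:]=0
    W=max(cv2.findContours(m.astype(np.uint8),0,1)[0],key=cv2.contourArea); print(th,cv2.boundingRect(W),circ(plane_pts(c,W,6)),fit(plane_pts(c,cv2.convexHull(W),6)))
c0=np.load("pics/wrist0.npz"); g=cv2.cvtColor(c0["img"],cv2.COLOR_BGR2HSV)
print("stud tip",onz(c0,387,200,160).round(1))
T=blob((g[...,0]>95)&(g[...,0]<125)&(g[...,1]>110),(378,175)); print(fit(plane_pts(c0,cv2.convexHull(T),119)),cv2.boundingRect(T))
```

```text
[109  58  55  50  52  70  96  94  90  93  97  95  94  93  96  94  94  55
  56  79  82  72 168 167] [163 131  82  83  81 136 163 165  95  95  95  94  94  72  54  54  76 157
 166]
85 (286, 161, 63, 61) (459.7, -257.6, 57.5) (array([ 459.9, -257.7]), np.float64(56.8))
95 (280, 160, 70, 62) (454.3, -260.8, 69.9) (array([ 456.5, -259.3]), np.float64(61.9))
105 (280, 160, 70, 62) (454.8, -261.1, 70.3) (array([ 456.8, -259.2]), np.float64(61.5))
115 (280, 160, 70, 62) (454.8, -261.1, 70.3) (array([ 456.8, -259.2]), np.float64(61.6))
stud tip [576.1   9.5 160. ]
(array([577.3,   0.6]), np.float64(149.1)) (278, 108, 187, 169)
```

```bash
python3 -m handwheel '[[[-0.6,0.03,-0.02,-0.5,0],[-0.6,0,0,-0.5,0],[-0.6,0,0,-0.5,0],[-0.6,0,0,-0.5,0],[-0.6,0,0,-0.3,0],[-0.6,0,0,-0.1,0],[-0.6,0,0,0,0]]]'
python3 -m handwheel '[[[-0.6,0,0,-0.06,0],[-0.6,0,0,-0.04,0],[-0.6,0,0,-0.04,0],[-0.6,0,0,0,0]]]'; python3 look.py wrist w2
```

```text
time_s: 2.5
eef_pos: [459.4, -257.8, 12.0]
ee_rot: [0.0, 0.707, 0.707, 0.0]
force: [-0.0, 0.0, 0.2]
grip_width: 0.8
grip_force: 0.0
time_s: 2.9
eef_pos: [459.0, -257.5, 4.3]
ee_rot: [0.0, 0.707, 0.707, -0.0]
force: [-0.4, -0.2, -0.2]
grip_width: 0.799
grip_force: 0.0
2.95 [ 459.  -257.6    4.4] [1.000e-04 7.071e-01 7.071e-01 0.000e+00] [-0.73  0.61  1.72  0.    0.81 -0.73] [-0.   0.1  0.4]
```

View pics/w2.png

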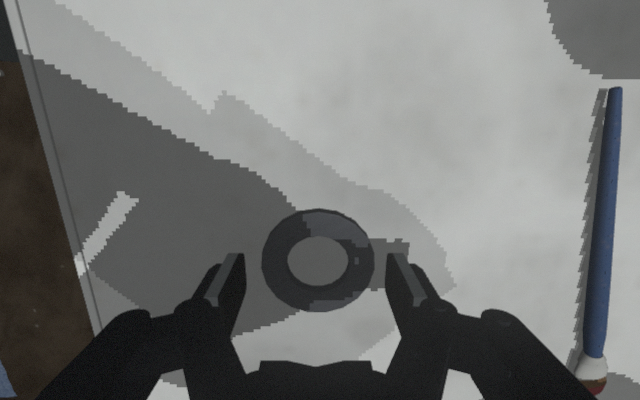

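The washer, at (318,260), is centred between the tips. I'll lower until I feel the counter.

```bash
python3 -m handwheel '[[[-0.6,0.01,0,-0.06,0],[-0.6,0,0,-0.04,0],[-0.6,0,0,0,0],[-0.6,0,0,0,0]]]';python3 -m handwheel '[[[-0.6,0,0,-0.04,0],[-0.6,0,0,0,0]]]'|grep -E "pos|force";python3 -m handwheel '[[[-0.6,0,0,-0.04,0],[-0.6,0,0,0,0]]]'|grep -E "pos|force"
```

```text
time_s: 3.35
eef_pos: [459.5, -257.5, -0.8]
ee_rot: [-0.0, 0.707, 0.707, -0.0]
force: [0.4, -0.2, 0.6]
grip_width: 0.803
grip_force: 0.0
eef_pos: [459.4, -257.4, -2.9]
force: [-0.2, -0.5, 0.8]
grip_force: 0.0
eef_pos: [459.4, -257.4, -4.9]
force: [0.0, -0.4, -0.4]
grip_force: 0.0
```

```bash
python3 -m handwheel '[[[-0.4,0,0,-0.02,0],[-0.2,0,0,0,0],[0,0,0,0,0],[0,0,0,0,0],[0,0,0,0,0]]]' 40
```

```text
time_s: 4.25
eef_pos: [459.6, -257.6, -4.5]
ee_rot: [0.0, 0.707, 0.707, -0.0]
force: [-4.2, 2.8, 14.2]
grip_width: 0.689
grip_force: 39.6
```

Gripped at 0.689, which is 58 mm, with the tips on the counter. Lifting, then carrying to the stand.

```bash
python3 -m handwheel '[[[0,0,0,0.1,0],[0,0,0,0.3,0],[0,0,0,0.5,0],[0,0,0,0.7,0],[0,0,0,0.7,0],[0,0,0,0.7,0],[0,0,0,0.7,0],[0,0,0,0.4,0],[0,0,0,0,0]]]'; python3 look.py wrist w3
```

```text
time_s: 5.15
eef_pos: [460.3, -258.1, 201.9]
ee_rot: [0.003, 0.707, 0.707, 0.0]
force: [-0.4, 0.5, -1.5]
grip_width: 0.685
grip_force: 43.2
5.2 [ 459.7 -257.6  199.7] [9.000e-04 7.071e-01 7.071e-01 1.000e-04] [-0.73  0.34  1.54  0.    1.26 -0.73] [ 0.8 -0.6 -1.4]
```

View pics/w3.png

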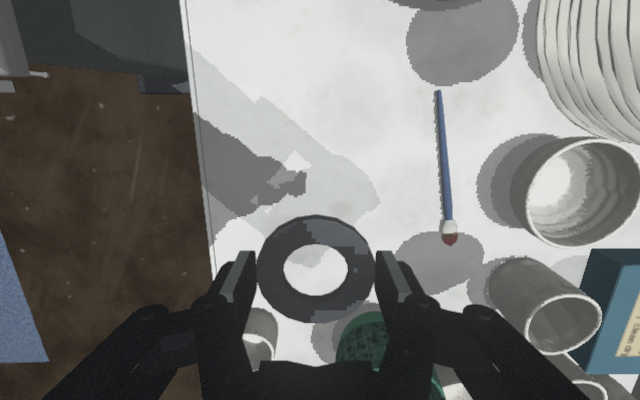

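```bash
python3 -m handwheel '[[[0,0.23,0.4,0.1,0],[0,0.23,0.53,0.1,0],[0,0.23,0.53,0.1,0],[0,0.23,0.53,0.1,0],[0,0.23,0.53,0,0],[0,0.23,0.53,0,0],[0,0.23,0.53,0,0],[0,0.23,0.53,0,0],[0,0.23,0.53,0,0],[0,0.24,0.53,0,0]]]'
python3 -m handwheel '[[[0,0,0.12,0,0],[0,0,0,0,0],[0,0,0,0,0]]]'; python3 look.py wrist w4
```

```text
time_s: 6.2
eef_pos: [574.7, 2.2, 217.2]
ee_rot: [-0.001, 0.707, 0.707, -0.001]
force: [-0.8, -1.0, -2.0]
grip_width: 0.685
grip_force: 43.2
time_s: 6.5
eef_pos: [574.5, 6.3, 218.4]
ee_rot: [-0.001, 0.707, 0.707, -0.001]
force: [-0.3, -0.6, -1.2]
grip_width: 0.684
grip_force: 43.2
6.55 [574.6   6.  218.7] [-3.000e-04  7.075e-01  7.067e-01 -4.000e-04] [-0.19  0.43  1.36 -0.    1.35 -0.19] [-0.1 -0.2 -1.1]
```

View pics/w4.png

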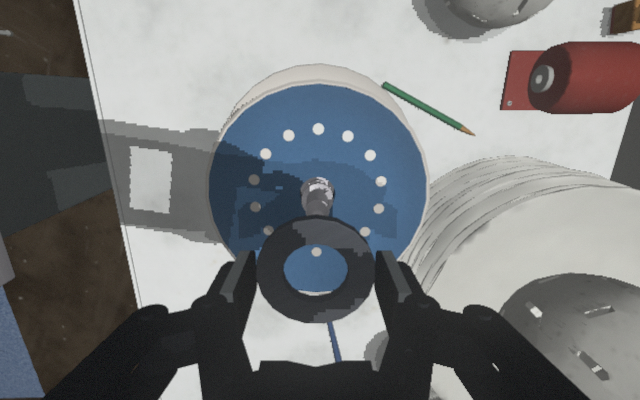

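The level washer, centred at (316,268), hides the stud tip. I'll take the stud position from the white dots and from the tip in the first wrist picture, and the washer centre from its outline.

Run:
```python
from h import *
for f in ("wrist0","w4"):
    c=np.load(f"pics/{f}.npz"); im=c["img"]; h=cv2.cvtColor(im,cv2.COLOR_BGR2HSV); g=im.min(2)
    m=((h[...,1]<90)).astype(np.uint8)
    P=[]
    for k in cv2.findContours(m,cv2.RETR_LIST,1)[0]:
        a=cv2.contourArea(k); x,y,w,hh=cv2.boundingRect(k)
        if 40<a<160 and abs(w-hh)<4: 
            p=np.array(k.reshape(-1,2).mean(0)); X=onz(c,*p,107)
            if np.hypot(X[0]-576,X[1]-7)<80: P.append(X[:2])
    P=np.array(P); print(f,len(P),fit(P), np.hypot(*(P-fit(P)[0]).T).round(1))
c=np.load("pics/wrist0.npz"); im=c["img"]; crop=im[155:220,345:410]; 
big=cv2.resize(crop,None,fx=8,fy=8,interpolation=cv2.INTER_CUBIC)
c2=np.load("pics/w4.npz"); big2=cv2.resize(c2["img"][165:230,285:350],None,fx=4,fy=4); 
o=np.zeros((520,790,3),np.uint8); o[:,:520]=big; o[:260,525:785]=big2; cv2.imwrite("pics/stud.png",o)
# washer outer
for f,z in (("w3",199.7+10.5),("w4",218.7+10.5)):
    c=np.load(f"pics/{f}.npz"); g=cv2.cvtColor(c["img"],cv2.COLOR_BGR2HSV); v=g[...,2]
    m=((v<115)&(g[...,1]<60)).astype(np.uint8); m[:205]=0; m[:,:258]=0; m[:,374:]=0; m[325:]=0
    hol=(1-m); n,l,st,ce=cv2.connectedComponentsWithStats(hol); i=l[270,316]
    k=max(cv2.findContours((l==i).astype(np.uint8),0,1)[0],key=cv2.contourArea)
    print(f,cv2.boundingRect(k),fit(plane_pts(c,cv2.convexHull(k),z)),circ(plane_pts(c,k,z)))
```

```text
wrist0 12 (array([576.2,   7.4]), np.float64(108.0)) [54.  54.1 53.9 53.9 53.9 53.9 54.1 54.  53.9 54.  54.1 54. ]
w4 10 (array([576.1,   7.3]), np.float64(107.9)) [53.9 54.  54.  54.  54.  53.9 54.  54.  54.1 54. ]
w3 (283, 244, 65, 52) (array([ 460.7, -257.7]), np.float64(29.7)) (460.7, -257.2, 31.0)
w4 (283, 244, 65, 52) (array([574.9,   8.2]), np.float64(29.1)) (574.9, 9.0, 30.5)
```

View pics/stud.png

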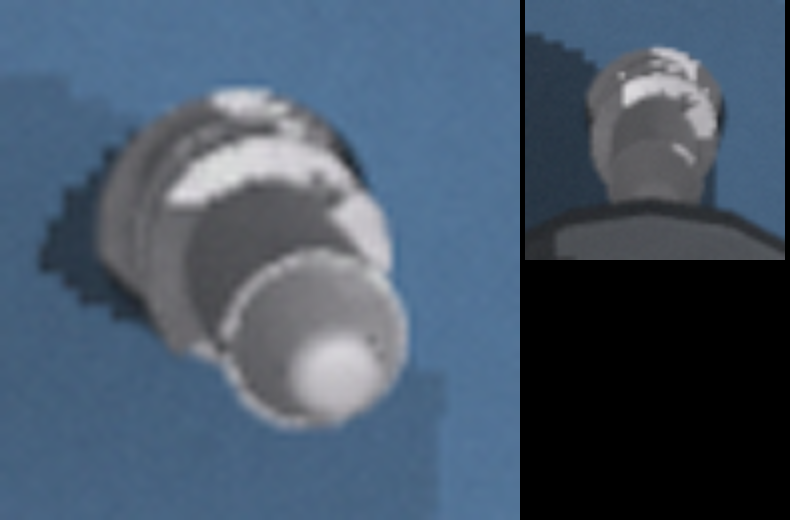

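The stud tip is at (387,202) in the first wrist picture, which puts the stud at about (576,8). The dots agree at (576.2,7.4). The washer is about (+0.4,+1) from the TCP, so I nudge +1.2 mm, +0.6 mm and descend.

```bash
python3 -m handwheel '[[[0,0.024,0.012,0,0],[0,0,0,-0.3,0],[0,0,0,-0.4,0],[0,0,0,-0.4,0],[0,0,0,-0.4,0],[0,0,0,-0.2,0],[0,0,0,-0.1,0],[0,0,0,0,0]]]'
python3 -m handwheel '[[[0,0,0,-0.1,0],[0,0,0,-0.1,0],[0,0,0,-0.1,0],[0,0,0,-0.05,0],[0,0,0,-0.04,0],[0,0,0,0,0]]]'
```

```text
time_s: 7.35
eef_pos: [576.2, 7.4, 129.3]
ee_rot: [-0.0, 0.707, 0.707, -0.0]
force: [0.0, -0.2, -0.4]
grip_width: 0.692
grip_force: 43.2
time_s: 7.95
eef_pos: [576.2, 7.6, 109.6]
ee_rot: [-0.0, 0.707, 0.707, -0.0]
force: [0.2, -1.3, -0.8]
grip_width: 0.688
grip_force: 43.2
```

```bash
for i in 1 2; do python3 -m handwheel '[[[0,0,0,-0.04,0],[0,0,0,0,0]]]' | grep -E "pos|^force"; done; python3 -m handwheel '[[[0,0,0,-0.02,0],[0,0,0,0,0]]]' | grep -E "pos|^force"
```

```text
eef_pos: [576.2, 7.6, 107.7]
force: [0.0, -0.1, -0.7]
eef_pos: [576.1, 7.6, 105.6]
force: [-0.7, 0.4, -1.4]
eef_pos: [576.2, 7.6, 104.7]
force: [0.2, -1.2, -0.8]
```

```bash
for i in 1 2; do python3 -m handwheel '[[[0,0,0,-0.02,0],[0,0,0,0,0]]]' | grep -E "pos|^force"; done; python3 -m handwheel '[[[-0.4,0,0,0,0],[-0.5,0,0,0,0],[-0.6,0,0,0,0],[-0.6,0,0,0,0]]]'
```

```text
eef_pos: [576.1, 7.6, 103.7]
force: [0.2, -1.0, -0.5]
eef_pos: [576.2, 7.6, 102.8]
force: [0.0, 0.2, -1.0]
time_s: 9.35
eef_pos: [576.3, 7.6, 102.9]
ee_rot: [0.0, 0.707, 0.707, 0.0]
force: [-0.2, 1.2, 0.2]
grip_width: 0.801
grip_force: 0.0
```

```bash
python3 -m handwheel '[[[-0.7,0,0,0.2,0],[-0.8,0,0,0.4,0],[-1,0,0,0.5,0],[-1,0,0,0.6,0],[-1,0,0,0.6,0],[-1,0,0,0.3,0],[-1,0,0,0,0]]]'; python3 look.py wrist w5
python3 - <<'E'
from h import *
c=np.load("pics/w5.npz"); h=cv2.cvtColor(c["img"],cv2.COLOR_BGR2HSV)
cs=[]
b=((h[...,0]>95)&(h[...,0]<125)&(h[...,1]>90)).astype(np.uint8)
for k in cv2.findContours(1-b,cv2.RETR_LIST,1)[0]:
    if cv2.contourArea(k)>400: 
        P=plane_pts(c,cv2.convexHull(k),113); print(cv2.boundingRect(k),fit(P),circ(P))
E
```

```text
time_s: 10.05
eef_pos: [577.0, 7.5, 235.7]
ee_rot: [0.002, 0.707, 0.707, 0.001]
force: [0.2, -0.7, 0.1]
grip_width: 1.001
grip_force: 0.0
10.1 [576.4   7.5 233.7] [8.000e-04 7.071e-01 7.071e-01 6.000e-04] [-0.19  0.42  1.33 -0.    1.38 -0.19] [ 0.6  0.8 -0.2]
(280, 159, 67, 64) (array([576.2,   7. ]), np.float64(58.1)) (575.7, 6.6, 59.8)
(211, 86, 204, 197) (array([576.2,   5.1]), np.float64(178.4)) (576.2, 5.0, 179.1)
(0, 0, 640, 400) (array([ 585.3, -135.5]), np.float64(742.5)) (586.3, -133.4, 743.6)
```

View pics/w5.png

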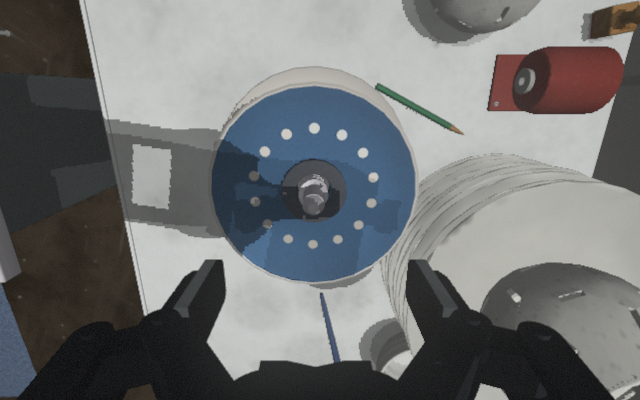

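The washer lies flat round the stud: fitted centre (576.2,7.0), diameter 58.1. Next I go above the ring, turning counter-clockwise on the way to gain clockwise range.

```bash
python3 -m handwheel '[[[-0.7,-0.25,0.515,0,1],[-0.7,-0.25,0.515,0,1],[-0.7,-0.25,0.515,0,1],[-0.7,-0.25,0.515,0,1],[-0.7,-0.25,0.515,0,1],[-0.7,-0.25,0.515,0,1],[-0.7,-0.25,0.515,0,1],[-0.7,-0.25,0.515,0,1],[-0.7,-0.25,0.515,0,1],[-0.7,-0.25,0.515,0,1]]]'
python3 -m handwheel '[[[-0.7,0,0,-0.2,1],[-0.7,0,0,-0.2,1],[-0.7,0,0,-0.2,1],[-0.7,0,0,-0.2,1],[-0.7,0,0,-0.2,1],[-0.7,0,0,-0.2,1],[-0.7,0,0,-0.2,1],[-0.7,0,0,0,0],[-0.7,0,0,0,0]]]'; python3 look.py wrist w6
python3 - <<'E'
from h import *
c=np.load("pics/w6.npz"); h=cv2.cvtColor(c["img"],cv2.COLOR_BGR2HSV)
b=((h[...,0]>10)&(h[...,0]<35)&(h[...,1]>110)).astype(np.uint8)
for k in cv2.findContours(b,0,1)[0]:
    if cv2.contourArea(k)>150:
        print(cv2.boundingRect(k)); [print(z,circ(plane_pts(c,k,z)),fit(plane_pts(c,cv2.convexHull(k),z))) for z in (6,34)]
E
```

```text
time_s: 11.1
eef_pos: [450.1, 265.9, 231.6]
ee_rot: [-0.001, 0.084, 0.996, -0.0]
force: [1.0, 0.3, 0.1]
grip_width: 0.846
grip_force: 0.0
time_s: 12.0
eef_pos: [450.9, 265.0, 162.4]
ee_rot: [-0.001, -0.389, 0.921, 0.0]
force: [-0.3, -0.0, 0.2]
grip_width: 0.848
grip_force: 0.0
12.05 [451.1 265.1 162.8] [-1.000e-04 -3.892e-01  9.212e-01  0.000e+00] [ 0.31  0.37  1.6   0.    1.17 -2.06] [ 0.2 -0.4 -0.2]
(287, 157, 53, 54)
6 (454.7, 265.2, 54.4) (array([454.3, 264.8]), np.float64(52.4))
34 (449.0, 259.7, 49.3) (array([448.7, 259.4]), np.float64(47.5))
```

View pics/w6.png

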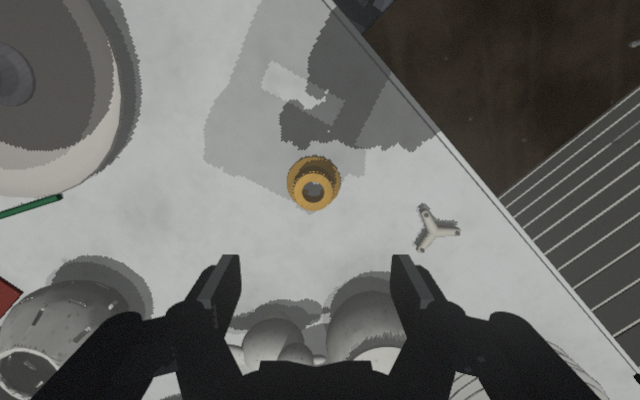

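The ring is clear at (313,185), with the barrel top at (313,191). The stilt is at (435,230) and the jar at about (370,330). Now a refined ring centre, and the jar's clearance.

Run:
```python
from h import *
from scipy.optimize import least_squares
c=np.load("pics/w6.npz"); h=cv2.cvtColor(c["img"],cv2.COLOR_BGR2HSV)
b=((h[...,0]>10)&(h[...,0]<35)&(h[...,1]>110)).astype(np.uint8)
k=max(cv2.findContours(b,0,1)[0],key=cv2.contourArea).reshape(-1,2)
def fc(P,r): 
    s=least_squares(lambda q:np.hypot(*(P-q).T)-r,P.mean(0)); return s.x.round(1),np.abs(s.fun).mean().round(2)
up=k[k[:,1]<180]; dn=k[k[:,1]>197]
print("flange",fc(plane_pts(c,up,6),27),"barrel",fc(plane_pts(c,dn,34),19))
d=((h[...,2]<110)|(h[...,1]<100)).astype(np.uint8); n,l,st,ce=cv2.connectedComponentsWithStats(d[175:207,298:328]); i=l[15,16]; print("bore",st[i],onz(c,ce[i][0]+298,ce[i][1]+175,34).round(1))
s=np.load("pics/side0.npz"); print("jar by side",onz(s,222,298,55).round(), "by wrist",onz(c,370,330,80).round(),"bird",onz(s,218,266,40).round(),"stilt",onz(c,435,230,10).round())
sc=np.load("pics/scene0.npz"); print("jar scene",onz(sc,232,150,55).round(),onz(sc,262,145,55).round())
```

```text
flange (array([459.1, 270.5]), np.float64(4.36)) barrel (array([452.3, 263.2]), np.float64(0.31))
bore [  4   6  22  22 362] [454.  264.8  34. ]
jar by side [507. 441.  55.] by wrist [496. 379.  80.] bird [609. 352.  40.] stilt [399. 386.  10.]
jar scene [503. 405.  55.] [599. 336.  55.]
```

```bash
python3 -m handwheel '[[[-0.7,0.056,-0.004,-0.3,0],[-0.7,0,0,-0.6,0],[-0.7,0,0,-0.6,0],[-0.7,0,0,-0.6,0],[-0.7,0,0,-0.6,0],[-0.7,0,0,-0.3,0],[-0.7,0,0,-0.1,0],[-0.7,0,0,0,0]]]'
python3 -m handwheel '[[[-0.3,0,0,0,0],[0,0,0,0,0],[0.1,0,0,0,0],[0.2,0,0,0,0],[0.4,0,0,0,0],[0.4,0,0,0,0],[0.4,0,0,0,0]]]' 50
```

```text
time_s: 12.85
eef_pos: [454.2, 264.9, 7.9]
ee_rot: [-0.0, -0.39, 0.921, 0.0]
force: [-0.5, -0.2, 0.3]
grip_width: 0.848
grip_force: 0.0
time_s: 13.55
eef_pos: [454.4, 265.0, 8.7]
ee_rot: [0.001, -0.391, 0.92, -0.0]
force: [-1.4, -0.9, 6.3]
grip_width: 0.42
grip_force: 50.3
```

```bash
python3 -m handwheel '[[[0.4,0,0,0.1,0],[0.4,0,0,0.3,0],[0.4,0,0,0.6,0],[0.4,0,0,0.6,0],[0.4,0,0,0.6,0],[0.4,0,0,0.6,0],[0.4,0,0,0.6,0],[0.4,0,0,0.6,0],[0.4,0,0,0.3,0],[0.4,0,0,0,0]]]'; python3 look.py wrist w7
python3 - <<'E'
from rig import ctrl
from h import *
print(ctrl.sense()["grip_width"])
from scipy.optimize import least_squares
c=np.load("pics/w7.npz"); h=cv2.cvtColor(c["img"],cv2.COLOR_BGR2HSV)
b=((h[...,0]>10)&(h[...,0]<35)&(h[...,1]>90)).astype(np.uint8)
k=max(cv2.findContours(b,0,1)[0],key=cv2.contourArea).reshape(-1,2)
print(cv2.boundingRect(k),k[k[:,1].argmin()],k[k[:,1].argmax()])
z=ctrl.sense()["eef_pos"][2]
x0,y0,w,hh=cv2.boundingRect(k)
sub=b[y0:y0+hh,x0:x0+w]; n,l,st,ce=cv2.connectedComponentsWithStats(1-sub)
for i in range(1,n):
    if st[i][4]>100: print(st[i],ce[i]+[x0,y0],onz(c,*(ce[i]+[x0,y0]),z-8.7+34).round(1))
s0=np.load("pics/w5.npz"); g=s0["img"].min(2)[190:230,290:340]; 
import sys
np.set_printoptions(linewidth=250); print(g[::2,::2])
E
```

```text
time_s: 14.55
eef_pos: [454.6, 265.1, 225.0]
ee_rot: [0.002, -0.391, 0.921, -0.0]
force: [-0.2, -0.9, -2.3]
grip_width: 0.413
grip_force: 50.4
14.6 [454.  264.9 223.2] [ 6.000e-04 -3.907e-01  9.205e-01 -1.000e-04] [ 0.31  0.32  1.51 -0.    1.31 -2.07] [ 0.8  0.7 -2.4]
0.4155550378062259
(266, 209, 98, 115) [312 209] [310 323]
[  0   0  46  36 471] [276.88322718 218.18046709] [442.6 230.1 248.5]
[ 56   0  42  34 427] [352.4028103  217.41451991] [420.5 250.9 248.5]
[   0   37   44   78 1108] [274.36371841 290.43953069] [468.  252.9 248.5]
[ 57  37  41  78 984] [355.24288618 291.39227642] [442.8 277.8 248.5]
[ 38  61  24   8 137] [315.34306569 273.66423358] [449.2 259.3 248.5]
[[ 44  48  42  36  48 102 100  89  77  78  78  79  85  86  90  96 147 157 153  35  40  42  45  57  57]
 [ 46  43  44  36  68 101 103  74  78  79  77  79  84  87  89  90 101 118 121  46  42  41  43  48  45]
 [ 42  41  43  33  69 102  99  74  76  91 128 135 152 134 100  90  89  89  89  67  42  44  40  43  45]
 [ 42  43  43  40  69 105  96  74 116 133 116 118 119 121 138 123  88  90  90  55  38  46  42  45  44]
 [ 42
[... 943 characters left out ...]
  39  54  71  44  45  46  44  45  42  44  45  44  44  43  40  46  53  61  65  66]
 [ 38  39  42  43  41  43  55  74  46  46  45  44  44  45  57  71  73  74  73  70  69  65  63  62  63]
 [ 64  64  65  66  65  63  67  71  70  72  72  71  73  74  73  74  70  71  66  63  63  64  66  63  65]
 [ 66  65  62  65  66  65  66  64  63  67  69  67  64  68  68  65  66  65  63  66  66  63  64  66  66]
 [ 65  66  64  66  67  64  63  66  66  65  65  65  64  64  65  63  63  66  66  62  64  63  62  66  65]
 [ 66  67  65  65  66  65  65  64  65  65  66  65  65  64  64  62  64  64  64  66  65  65  66  67  67]
 [ 65  69  68  68  67  68  67  65  65  66  66  65  67  64  65  67  65  66  69  66  63  66  64  66  65]]
```

Run:
```python
from h import *
s0=np.load("pics/w5.npz"); print("stud",onz(s0,312.8,208,160).round(1))
c=np.load("pics/w7.npz"); t=np.linspace(0,6.28,200); T=np.array([454,264.9,223.2])
def pj(X): q=(c["R"]@X.T).T+c["t"]; q=q@c["K"].T; return q[:,:2]/q[:,2:]
for r,z in ((27,-2.7),(27,-8.7),(19,25.3)):
    p=pj(T+np.c_[r*np.cos(t),r*np.sin(t),0*t+z]); print(r,z,p.min(0).round(),p.max(0).round())
print("bird/none", pj(T[None]+[0,0,25.3]).round(1), pj(T[None]+[1*.695,1*.719,25.3]).round(1))
```

```text
stud [576.1   9.  160. ]
27 -2.7 [264. 208.] [368. 301.]
27 -8.7 [266. 204.] [367. 294.]
19 25.3 [273. 249.] [360. 324.]
bird/none [[316.4 288.4]] [[316.4 290.4]]
```

The ring's projected outline matches the picture within 1 px, so it sits centred in the hand. Carry it to the stud at (576.1,8.2).

```bash
python3 -m handwheel '[[[0.4,0.244,-0.514,0,0],[0.4,0.244,-0.514,0,0],[0.4,0.244,-0.514,0,0],[0.4,0.244,-0.514,0,0],[0.4,0.244,-0.514,0,0],[0.4,0.244,-0.514,0,0],[0.4,0.244,-0.514,0,0],[0.4,0.244,-0.514,0,0],[0.4,0.244,-0.514,0,0],[0.4,0.244,-0.514,0,0]]]'
python3 -m handwheel '[[[0.4,0,0,-0.4,0],[0.4,0,0,-0.3,0],[0.4,0,0,0,0],[0.4,0,0,0,0]]]'
```

```text
time_s: 15.6
eef_pos: [575.8, 6.9, 221.0]
ee_rot: [-0.001, -0.391, 0.921, 0.001]
force: [1.1, 0.7, -1.8]
grip_width: 0.42
grip_force: 50.4
time_s: 16.0
eef_pos: [575.7, 8.0, 187.3]
ee_rot: [-0.001, -0.391, 0.92, 0.0]
force: [-0.1, -0.5, -1.3]
grip_width: 0.417
grip_force: 50.5
```

```bash
python3 -m handwheel '[[[0.4,0,0,-0.3,0],[0.4,0,0,-0.3,0],[0.4,0,0,-0.1,0],[0.4,0,0,0,0]]]' | grep -E "pos|^force"; for i in 1 2; do python3 -m handwheel '[[[0.4,0,0,-0.06,0],[0.4,0,0,-0.06,0],[0.4,0,0,0,0]]]' | grep -E "pos|^force"; done
```

```text
eef_pos: [575.9, 8.0, 152.9]
force: [0.4, -0.5, -1.2]
eef_pos: [576.0, 7.9, 146.8]
force: [-0.9, -0.0, -1.3]
eef_pos: [575.8, 7.9, 140.3]
force: [-0.3, -0.4, -0.8]
```

```bash
for i in 1 2 3; do python3 -m handwheel '[[[0.4,0,0,-0.04,0],[0.4,0,0,0,0]]]' | grep -E "pos|^force"; done
```

```text
eef_pos: [575.9, 7.9, 138.6]
force: [-1.0, -0.0, -2.1]
eef_pos: [575.9, 7.9, 136.5]
force: [-0.2, -0.1, -1.8]
eef_pos: [576.1, 7.9, 134.7]
force: [-0.2, -0.0, -1.3]
```

```bash
for i in 1 2 3; do python3 -m handwheel '[[[0.4,0,0,-0.03,0],[0.4,0,0,0,0]]]' | grep -E "pos|^force"; done
```

```text
eef_pos: [576.3, 7.9, 134.2]
force: [-1.1, 0.4, 6.2]
eef_pos: [576.5, 7.9, 133.9]
force: [-4.4, 1.2, 14.3]
eef_pos: [576.6, 7.9, 133.6]
force: [-8.4, 2.1, 23.7]
```

The lugs rest on the thread at TCP z ≈ 134.3. I'll ease the preload and turn clockwise with a matching descent.

```bash
python3 -m handwheel '[[[0.4,0,0,0.05,0],[0.4,0,0,0,-1],[0.4,0,0,-0.008,-1],[0.4,0,0,-0.008,-1],[0.4,0,0,-0.008,-1],[0.4,0,0,-0.008,-1],[0.4,0,0,0,0]]]'
python3 - <<'E'
from rig import ctrl
s=ctrl.sense(); print(s["joints"].round(3),s["wrist_torque"].round(3))
E
```

```text
time_s: 18.9
eef_pos: [576.6, 7.7, 132.2]
ee_rot: [0.001, -0.05, 0.999, -0.0]
force: [0.9, 1.9, 4.4]
grip_width: 0.415
grip_force: 51.0
[-0.19   0.515  1.471  0.     1.154 -1.861] [ 0.12   0.051 -0.035]
```

```bash
cat > st.py <<'E'
from rig import ctrl
s=ctrl.sense(); print(s["time_s"],s["joints"][5].round(3),s["eef_pos"].round(1),s["force"].round(1),s["wrist_torque"].round(3),s["grip_width"].round(3),s["ee_rot"].round(3))
E
python3 -m handwheel '[[[0.4,0,0,-0.008,-1],[0.4,0,0,-0.008,-1],[0.4,0,0,-0.008,-1],[0.4,0,0,-0.008,-1],[0.4,0,0,-0.008,-1],[0.4,0,0,0,0]]]'>/dev/null; python3 st.py; python3 -m handwheel '[[[0.4,0,0,-0.008,-1],[0.4,0,0,-0.008,-1],[0.4,0,0,-0.008,-1],[0.4,0,0,-0.008,-1],[0.4,0,0,-0.008,-1],[0.4,0,0,-0.008,-1],[0.4,0,0,0,0]]]'>/dev/null; python3 st.py
```

```text
Traceback (most recent call last):
  File "st.py", line 2, in <module>
    s=ctrl.sense(); print(s["time_s"],s["joints"][5].round(3),s["eef_pos"].round(1),s["force"].round(1),s["wrist_torque"].round(3),s["grip_width"].round(3),s["ee_rot"].round(3))
                                                                                                                                   ^^^^^^^^^^^^^^^^^^^^^
AttributeError: 'float' object has no attribute 'round'
Traceback (most recent call last):
  File "st.py", line 2, in <module>
    s=ctrl.sense(); print(s["time_s"],s["joints"][5].round(3),s["eef_pos"].round(1),s["force"].round(1),s["wrist_torque"].round(3),s["grip_width"].round(3),s["ee_rot"].round(3))
                                                                                                                                   ^^^^^^^^^^^^^^^^^^^^^
AttributeError: 'float' object has no attribute 'round'
```

```bash
sed -i 's/s\["grip_width"\].round(3)/round(s["grip_width"],3)/' st.py; python3 st.py
```

```text
20.2 -0.325 [576.5   7.6 127.9] [-1.8  0.7  5.9] [-0.065  0.352 -0.094] 0.417 [0.001 0.658 0.753 0.   ]
```

```bash
python3 -m handwheel '[[[0.4,0,0,-0.008,-1],[0.4,0,0,-0.008,-1],[0.4,0,0,-0.008,-1],[0.4,0,0,-0.008,-1],[0.4,0,0,-0.008,-1],[0.4,0,0,0,0]]]'>/dev/null; python3 st.py; python3 -m handwheel '[[[0.4,0,0,-0.008,-1],[0.4,0,0,-0.008,-1],[0.4,0,0,-0.008,-1],[0.4,0,0,-0.008,-1],[0.4,0,0,0,0]]]'>/dev/null; python3 st.py
```

```text
20.8 0.373 [576.6   7.8 126. ] [-0.9  0.3  6.4] [ 0.131  0.289 -0.075] 0.416 [0.001 0.876 0.483 0.001]
21.3 0.931 [576.6   7.6 124.3] [-1.4 -0.8  5.8] [-0.07   0.242 -0.086] 0.419 [0.001 0.975 0.223 0.001]
```

```bash
for i in 1 2 3; do python3 -m handwheel '[[[0.4,0,0,-0.008,-1],[0.4,0,0,-0.008,-1],[0.4,0,0,0,0]]]'>/dev/null; python3 st.py; done
```

```text
21.6 1.211 [576.5   7.7 123.5] [-1.8  0.3  7.7] [ 0.018  0.312 -0.117] 0.417 [0.    0.996 0.085 0.001]
21.9 1.49 [576.5   7.7 122.7] [-1.1  0.   6.9] [ 0.042  0.313 -0.091] 0.412 [ 0.     0.999 -0.054  0.001]
22.2 1.769 [576.6   7.8 121.9] [-0.6  0.1  7.3] [ 0.182  0.288 -0.112] 0.418 [-0.     0.981 -0.193  0.001]
```

```bash
for i in 1 2 3; do python3 -m handwheel '[[[0.4,0,0,-0.006,-1],[0.4,0,0,0,0]]]'>/dev/null; python3 st.py; done
```

```text
22.4 1.909 [576.6   7.7 121.6] [-1.7  0.6  7. ] [ 0.062  0.232 -0.092] 0.416 [-0.     0.965 -0.261  0.001]
22.6 2.048 [576.8   7.7 121.5] [-0.8  0.6  7.5] [ 0.001  0.146 -0.087] 0.415 [-0.     0.945 -0.327  0.001]
22.8 2.188 [576.8   7.6 121.3] [-1.6 -0.1  8.3] [-0.093  0.273 -0.087] 0.414 [-0.     0.92  -0.392  0.001]
```

The ring has touched the washer, because z stalls at j6 ≈ 1.95. Now I take up the play without further descent.

```bash
for i in 1 2 3; do python3 -m handwheel '[[[0.4,0,0,0.01,-0.7],[0.4,0,0,0,0],[0.4,0,0,0,0]]]'>/dev/null; python3 st.py; done
```

```text
23.1 2.28 [576.6   7.7 121.4] [-1.4 -1.   6.4] [-0.119  0.154 -0.085] 0.42 [-0.     0.901 -0.434  0.001]
23.4 2.376 [576.3   7.8 121.4] [-0.6  0.4  5.1] [ 0.013  0.115 -0.123] 0.419 [-0.     0.879 -0.477  0.001]
23.7 2.473 [576.    7.9 121.4] [-0.5  0.4  2.8] [ 0.053  0.121 -0.066] 0.416 [-0.     0.855 -0.519 -0.   ]
```

```bash
for i in 1 2 3; do python3 -m handwheel '[[[0.4,0,0,0,-0.5],[0.4,0,0,0,0],[0.4,0,0,0,0]]]'>/dev/null; python3 st.py; done
```

```text
24.0 2.544 [575.9   8.  121.3] [-0.9  0.6  1.7] [ 0.118  0.118 -0.129] 0.416 [-0.     0.836 -0.549 -0.   ]
24.3 2.614 [575.9   8.  121.2] [-1.3  1.7  0.4] [ 0.117  0.113 -0.153] 0.415 [-0.     0.816 -0.578 -0.   ]
24.6 2.684 [575.8   7.9 121.1] [-0.9  0.1 -1.5] [ 0.117  0.121 -0.144] 0.414 [ 0.     0.795 -0.606 -0.   ]
```

```bash
for i in 1 2; do python3 -m handwheel '[[[0.4,0,0,0,-0.4],[0.4,0,0,0,0]]]'>/dev/null; python3 st.py; python3 -m handwheel '[[[0.4,0,0,0,0]]]'>/dev/null; python3 st.py;done
```

```text
24.8 2.741 [575.8   7.9 121. ] [-1.   0.5 -2.6] [0.161 0.134 0.019] 0.414 [ 0.     0.778 -0.629 -0.   ]
24.9 2.74 [575.8   8.  121. ] [-2.   1.2 -3.4] [ 0.091  0.174 -0.018] 0.417 [ 0.     0.778 -0.628 -0.   ]
25.1 2.797 [575.7   8.  121. ] [-1.2  0.3 -4.4] [0.139 0.187 0.039] 0.414 [ 0.    0.76 -0.65 -0.  ]
25.2 2.796 [575.7   8.  121. ] [-1.2  0.4 -4.8] [0.078 0.196 0.007] 0.42 [ 0.    0.76 -0.65 -0.  ]
```

The wrist joint is near its limit and the torque is not conclusive. I'll let go (the ring stays), turn back 96° and regrip to feel it cleanly.

```bash
python3 -m handwheel '[[[0,0,0,0,0],[-0.3,0,0,0,0],[-0.4,0,0,0.02,0],[-0.4,0,0,0,0]]]' >/dev/null; python3 st.py; python3 -m handwheel '[[[-0.4,0,0,0,1],[-0.4,0,0,0,1],[-0.4,0,0,0,1],[-0.4,0,0,0,1],[-0.4,0,0,0,1],[-0.4,0,0,0,1],[-0.4,0,0,0,1],[-0.4,0,0,0,1],[-0.4,0,0,0,1],[-0.4,0,0,0,1]]]' >/dev/null; python3 -m handwheel '[[[-0.4,0,0,0,1],[-0.4,0,0,0,1],[-0.4,0,0,0,0],[-0.4,0,0,0,0]]]' >/dev/null; python3 st.py; python3 look.py wrist w8; python3 -m handwheel '[[[0,0,0,0,0],[0.2,0,0,0,0],[0.4,0,0,0,0],[0.4,0,0,0,0],[0.4,0,0,0,0],[0.4,0,0,0,0]]]' >/dev/null; python3 st.py
```

```text
25.6 2.798 [576.3   7.8 122.9] [ 0.7 -0.6 -0.4] [ 0.007 -0.037 -0.051] 0.699 [-0.     0.759 -0.651  0.001]
27.0 1.127 [576.1   7.9 122.5] [-0.5  0.2  0.6] [ 0.048 -0.028 -0.041] 0.703 [0.    0.992 0.127 0.   ]
27.05 [576.1   7.9 122.5] [0.000e+00 9.919e-01 1.272e-01 1.000e-04] [-0.19  0.53  1.48 -0.    1.13  1.13] [ 0.1 -0.3  0. ]
27.65 1.123 [576.1   8.  122.6] [-0.7  1.5  5.5] [ 0.338  0.293 -0.15 ] 0.418 [-0.     0.992  0.129  0.   ]
```

```bash
python3 -m handwheel '[[[0.4,0,0,0.01,0],[0.4,0,0,0,0]]]'>/dev/null; python3 st.py; for i in 1 2 3; do python3 -m handwheel '[[[0.4,0,0,0,-0.3],[0.4,0,0,0,0]]]'>/dev/null; python3 st.py; done
```

```text
27.85 1.123 [576.    8.  122.7] [0.9 1.8 0.1] [ 0.359 -0.04  -0.21 ] 0.413 [-0.     0.992  0.129  0.   ]
28.05 1.165 [576.    8.  122.7] [-0.1  1.5 -1.3] [ 0.329 -0.116  0.181] 0.415 [ 0.     0.994  0.108 -0.   ]
28.25 1.206 [575.9   8.  122.6] [ 0.6  2.1 -1.3] [ 0.368 -0.166  0.174] 0.417 [-0.     0.996  0.088 -0.   ]
28.45 1.247 [575.9   8.  122.5] [ 1.5  2.6 -1.9] [ 0.374 -0.155  0.237] 0.412 [-0.     0.998  0.067 -0.   ]
```

The reading swings ±0.2 N m about its bias, the sink is about 0.2 mm over 0.12 rad (the cushion compressing), and the ring is roughly 0.6 rad past the play. It is snug, so I'll let go and retreat.

```bash
python3 -m handwheel '[[[0.4,0,0,0,0],[0,0,0,0,0],[-0.4,0,0,0,0],[-0.5,0,0,0,0],[-0.5,0,0,0.1,0],[-0.5,0,0,0.3,0],[-0.6,0,0,0.5,0],[-0.6,0,0,0.6,0],[-0.6,0,0,0.6,0],[-0.6,0,0,0.2,0]]]'>/dev/null; python3 -m handwheel '[[[-0.6,0,0,0,0],[-0.6,0,0,0,0],[-0.6,0,0,0,0]]]'>/dev/null; python3 st.py; python3 look.py wrist w9;python3 look.py side s9
python3 - <<'E'
from h import *
c=np.load("pics/w9.npz"); h=cv2.cvtColor(c["img"],cv2.COLOR_BGR2HSV)
b=((h[...,0]>10)&(h[...,0]<35)&(h[...,1]>90)).astype(np.uint8)
k=max(cv2.findContours(b,0,1)[0],key=cv2.contourArea).reshape(-1,2)
t=np.linspace(0,6.28,400)
def pj(X): q=(c["R"]@X.T).T+c["t"]; q=q@c["K"].T; return q[:,:2]/q[:,2:]
print("seen",k.min(0),k.max(0))
for z in (112,113,116):
    p=np.r_[pj(np.c_[576.1+27*np.cos(t),8+27*np.sin(t),0*t+z]),pj(np.c_[576.1+27*np.cos(t),8+27*np.sin(t),0*t+z+6]),pj(np.c_[576.1+19*np.cos(t),8+19*np.sin(t),0*t+z+34])]
    print(z,p.min(0).round(1),p.max(0).round(1))
for f in ("side0","s9"):
    s=np.load(f"pics/{f}.npz"); h=cv2.cvtColor(s["img"],cv2.COLOR_BGR2HSV)
    T=blob((h[...,0]>95)&(h[...,0]<125)&(h[...,1]>110),(291,195)); P=plane_pts(s,cv2.convexHull(T),120); print(f,fit(P),cv2.boundingRect(T))
E
```

```text
29.75 1.249 [575.5   7.9 236.3] [ 0.2 -0.1  0. ] [0.014 0.018 0.   ] 0.798 [-0.     0.998  0.066 -0.001]
29.8 [575.6   7.9 236.5] [-3.000e-04  9.978e-01  6.620e-02 -1.200e-03] [-0.19  0.42  1.33 -0.    1.39  1.25] [ 0.2 -0.  -0.4]
29.85 [575.7   7.9 236.7] [-3.000e-04  9.978e-01  6.630e-02 -1.000e-03] [-0.19  0.42  1.33 -0.    1.39  1.25] [ 0.1 -1.  -0.4]
seen [285 161] [345 223]
112 [283.7 160. ] [346.4 225.5]
113 [283.6 160.2] [346.5 226. ]
116 [283.3 160.9] [346.8 227.6]
side0 (array([575.5,   8.8]), np.float64(166.5)) (267, 180, 48, 28)
s9 (array([575.1,   9.9]), np.float64(166.0)) (267, 180, 48, 28)
```

The ring is seated upright at the expected height on the axis, and the tier has not moved. Handing in.

```bash
python3 -c "
from rig import ctrl
print(ctrl.finish_job())"
```

```text
the job is handed in; nothing more can be done
None
```

I laid the washer flat on the tier, screwed the ring down about 0.8 turn until it felt snug, let go and handed the job in at about 30 s; I judged the clamp (roughly 13–25 N) from torque and sink because the force could not be read directly, and the hand-in gave no verdict.

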